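# Set the bracelet sizing jig to the gauge mark

## Task

On the bracelet sizing jig, roll the knurled wheel with a fingertip until the jaw gap has closed so far that the sliding jaw's green pointer stands on the red line of the yellow rider; do not push the jaw itself. Then push the red-knobbed lock lever fully over, away from the robot, without shifting the setting. Nothing is picked up, and the thread spools and tweezers beside the jig stay where they are.

Things in the scene. Friction and masses are not known exactly. Their poses are not given: they have to be found in the camera images.
- jig: Bracelet sizing jig, fixed: grey plate 150 mm (x) by 240 mm (y), origin on the table under its middle. Axes: z up, x away from the robot, y to the left along the rail, the way the jaw closes. Wheel at the right front, lock lever at the left front, white scale ledge and steel rail behind them with a blue fixed jaw at the left end and the blue sliding jaw.
- wheel_top (a point): Topmost point of the knurled steel wheel, mid-width, 75 mm above the table; fixed to the jig, with the jig's axes. The wheel stands upright, 70 mm in diameter, 22 mm wide, its axle along the jig's x axis 35 mm below this point. Two blue cheeks beside it stay 21 mm or more below the top and reach 20 mm either side (x) of mid-width, so the rim is free from above.
- wheel (a joint): Turn of the wheel, rad: 0 at the start, growing (to 6) as its top is rolled to the jig's +y, which closes the gap; the jaw moves 10 mm per rad (2.9 mm per 10 mm of rim). A shut fingertip pressed on the top with about 5 N and drawn along y carries the rim by friction; about 1.5 N at the rim turns it and it stays where it is left, so it can be rolled in several strokes.
- jaw: Blue sliding jaw: block 34 mm (x) by 30 mm (y), 24 mm high, origin under its middle, 22 mm above the table; axes as the jig's. It slides along the jig's y, driven by the wheel, its middle 72 mm behind (x) the middle of the wheel, and is not to be touched.
- pointer (a point): Tip of the green pointer, 3 mm wide, at the middle of the sliding jaw's robot side (a green line runs on over the jaw's top), 37 mm above the table; it moves with the jaw.
- gauge_mark (a point): Middle of the red line (4 mm wide, along x) on top of the yellow rider (16 mm wide) clipped over the white ledge, 32 mm above the table; axes as the jig's. It stays put in a run, 14 to 34 mm further to +y than the pointer starts. The pointer is on the mark when both have the same place along the jig's y.
- lock_tip (a point): Centre of the red ball (26 mm) on the steel lock lever, on the grey block left of the wheel (137 mm along y from it). It moves with the lever: 50 mm from the hinge, which lies along the jig's y, 32 mm above the table; the ball is 76 to 82 mm up. It starts leaning towards the robot (jig -x); fully over it leans as far to +x, about 48 mm further on.
- lock (a joint): Angle of the lock lever, rad: 0 leaning fully towards the robot (starts at 0 to 0.15), 1.0 fully over, away from the robot, against its stop. About 1.5 N at the ball moves it and it stays where it is left.
- spool_red: Loose standing spool of red thread, 36 mm in diameter, 44 mm high, origin at the centre of its underside; behind the jig, a bystander.
- spool_blue: Loose standing spool of blue thread, 36 mm in diameter, 44 mm high, origin at the centre of its underside; behind the jig, a bystander.
- tweezers: Loose steel tweezers lying on the table in front of the jig, 122 mm long (its y axis) and 10 mm high, origin at the middle of the underside; a bystander.

How it is judged:
On the way, in this order (a step that is already met when the one before it is completed fails the run):
1. The wheel has been rolled until the pointer stands on the red line (within 2.5 mm), and the fingers are off the wheel (y of pointer in the frame of gauge_mark between -0.0025 and 0.0025 m and contact force between the fingers and wheel below 0.3 N), for 0.2 s.
2. The lock lever has been pushed over (past 0.85 rad) (value of joint lock above 0.85 rad), for 0.2 s.
At the end, for the whole second after the job is handed in: The pointer stands within 2.5 mm of the red line's middle along the rail, the lock lever is past 0.85 of its 1.0 rad, and spools and tweezers are within 15 mm of where they stood (y of pointer in the frame of gauge_mark between -0.0025 and 0.0025 m and value of joint lock above 0.85 rad and distance of each of spool_red, spool_blue, tweezers from where it was at the start of the episode below 0.015 m); the robot touches nothing.
It fails at once if The sliding jaw was touched directly (contact force between any of the arm, the fingers and jaw above 0.5 N).
It fails at once if A spool or the tweezers were lifted, knocked or shifted more than 15 mm (distance of any of spool_red, spool_blue, tweezers from where it was at the start of the episode above 0.015 m).
It also fails if it takes over 51 s, if anything falls off the work surface, if the arm or the gripper's body presses on something with over 40 N, if the wrist force passes 120 N, or if a joint passes its speed limit or range.

## Robot

A 6-joint arm with a two-finger parallel gripper is mounted at the origin on a cart in front of the work surface, level with it; the furniture and walls round the work are solid. World frame = base frame: x ahead of the robot, y to its left, z up, the work surface at z = 0. Lengths are in m, angles in rad, forces in N, time in s.
With the tool pointing down it reaches from about 0.4 to 0.825 m from the base axis. Payload 7 kg.
Tool frame: the origin (TCP) lies midway between the tips of the shut fingers; the grasp point (between the pads) lies 19 mm behind it; z points along the fingers, y is the line along which they close (so a half turn about z gives the same grasp; the last joint's range is limited). The gripper opens to 88 mm and grips with 3 to 60 N. Pads are 19 mm wide; open, the fingers measure 130 mm over their backs; the gripper's body (78 mm by 193 mm) begins 47 mm behind the grasp point.
Start: joints at [1.568, 0.359, 0.012, 0, -1.224, -0.288], TCP at [0.194, 0.647, 0.227] pointing down, gripper open.
Joint ranges: [-3.07, 3.07], [-1.43, 2.12], [-1.02, 1.25], [-3.03, 1.67], [-3.05, -0], [-3.03, 3.03]. Speed limits (rad/s): [2.39, 2.39, 3.01, 3.14, 3.14, 3.14].

## Interface

Orientations are given as [roll, pitch, yaw] about the fixed x, y, z axes, in that order (R = Rz(yaw) Ry(pitch) Rx(roll)).
In Python, from station import arm gives the robot as it stands. The module is installed in compiled form; this text tells all that it offers.
- The arm moves only by the tool carry_out, never from a script. Its argument "commands" is a list of rows, each a list of 4 numbers: the shift along the world's x, y, z in units of 50 mm (1.0 is 50 mm), then the turn about the world's z in units of 6 degrees (1.0 is 6 degrees). A call has exactly 10 rows; each row is the pose to reach, as a shift and turn from the pose commanded when the call began; what a row does not reach only later rows make up. A row lasts 1/8 s, in which the tool goes at most 62.5 mm and 10.7 degrees, less where a joint would pass 70% of its speed; a pose out of reach is approached as far as the arm can. A call with a gripper value outside its range is refused whole. "claw" is the closure, from 0 (fully open) to 1 (shut), set as the call begins (left out, the last holds). The fingers move at their own pace and stop on an object; "force" is the grip in N (left out, the last holds). Time passes only in rows, so rows that repeat a pose let the fingers close, or fill a call up. It gives the time, the measured TCP pose, the force, the opening and the grip force at its end, in the units of the state.
- arm.get_state(): the state, without advancing time (a new reading comes with each control period).
- arm.grab_frame(name): name is "side" or "top" or "wrist"; returns a dict with "pixels" (420x560x3 uint8, red, green, blue), "fx", "fy", "cx", "cy" (pixels), "eye" and "orientation" of the camera in the world. Camera axes: x right, y down, z forward; pixel columns grow to the right and rows downward; lengths in m; the calibration is good to about 2 mm. The wrist camera is an equidistant fisheye: a pixel r from the principal point sees the ray r / f radians off the axis. A picture is of the moment at which its call begins. There is no depth.
- arm.job_done(): hands the job in; it is judged then, once.
Trained networks look in a picture, given as the dict that the camera call returned (one of the last four; its "shot" number tells which), for a name from the list of things; names that differ only in an ending like _2 or _b are one class to them, and where a whole thing is asked for, a point or a joint stands for the part that bears it (a point fixed in the world has none). Each returns a list of dicts, best first, with "conf" (0 to 1); they miss things now and then, are a little off and sometimes report something else, mostly with a low value. They report only what shows in the picture. A call takes as long as a camera call.
- arm.regions_of(picture, query): "pixels" (420x560 bool, what is visible of it) and "uv" ([column, row] in pixels, amid what is visible of it).
- arm.mark_of(picture, query): "uv" ([column, row] in pixels: a listed point, or the origin of a listed thing).
The state is a dict: "t": time; "q": joint angles; "qd": joint speeds; "joint_efforts": joint torques, N m; "eef_pos": TCP position; "ee_rot": TCP orientation; "force": force on the tool from outside, world axes, zero at the start; "moment": the same for the moment, N m; "width": finger opening in m; "gripper_force": force on a finger pad.
Only numpy, scipy, OpenCV 4.12 (cv2) and the standard library are available. Lean on these libraries where they do the work, as an engineer would, in place of code of your own. Each camera call takes 0.05 s, during which the arm holds its last target. There are 200 camera calls.

## Working session

There is one attempt and no reset: what is moved stays moved. The work goes in short steps, Python scripts to look and compute and a tool call to move; the robot and the scene stay as the last step left them, time stands still between calls to the robot, and variables do not carry over. Pictures are saved under pics/ and viewed, at most 10 in all, crops included, and the job is handed in when it is done.

Besides the shell and the picture viewer there is one more tool, called after ">>>" as name(argument=value, ...), one argument or row to a line, values as JSON. carry_out: Moves the arm, as the interface text tells. Its arguments: {"type":"object","properties":{"commands":{"type":"array","items":{"type":"array","items":{"type":"number"}}},"claw":{"type":"number"},"force":{"type":"number"}},"required":["commands"]}

```bash
mkdir -p pics; cat > h.py <<'E'
import numpy as np, cv2
from scipy.spatial.transform import Rotation as R
from station import arm
def rot(o):
    o=np.array(o); 
    return o if o.shape==(3,3) else (R.from_euler('xyz',o).as_matrix() if o.size==3 else R.from_quat(o).as_matrix())
def ray(p,uv,fish=False):
    x=(uv[0]-p['cx'])/p['fx'];y=(uv[1]-p['cy'])/p['fy']
    if fish:
        r=np.hypot(x,y); d=np.array([np.sin(r)*x/r,np.sin(r)*y/r,np.cos(r)])
    else: d=np.array([x,y,1.])
    return rot(p['orientation'])@d
def at_z(p,uv,z,fish=False):
    d=ray(p,uv,fish); e=np.array(p['eye']); return e+d*(z-e[2])/d[2]
def proj(p,X):
    c=rot(p['orientation']).T@(np.array(X)-p['eye']); return [p['cx']+p['fx']*c[0]/c[2],p['cy']+p['fy']*c[1]/c[2]]
def save(p,n): cv2.imwrite('pics/'+n,p['pixels'][:,:,::-1])
Z=dict(wheel_top=.075,pointer=.037,gauge_mark=.032,lock_tip=.079,jaw=.022,jig=0,spool_red=0,spool_blue=0,tweezers=0)
E
python3 - <<'E'
from h import *
np.set_printoptions(precision=4,suppress=True)
s=arm.get_state(); print(s['eef_pos'],s['ee_rot'],s['width'])
P={}
for n in('top','side'):
    p=arm.grab_frame(n); save(p,n+'.png'); print(n,p['eye'],p['orientation'])
    for k,z in Z.items():
        for m in arm.mark_of(p,k)[:2]: print(k,round(m['conf'],2),np.array(m['uv']),at_z(p,m['uv'],z))
E
```

```text
[0.1934 0.6462 0.2256] [ 3.14   -0.0001 -0.291 ] 0.08759659842982996
top [0.413  0.2847 0.9265] [-2.9647 -0.0046 -1.545 ]
wheel_top 0.9 [342.2 247.7] [0.5135 0.199  0.075 ]
wheel_top 0.72 [244.6 182.5] [0.6143 0.3562 0.075 ]
pointer 0.95 [325.7 220.3] [0.5628 0.2228 0.037 ]
gauge_mark 0.4 [309.2 226.1] [0.5531 0.2497 0.032 ]
lock_tip 0.67 [259.9 274.1] [0.4686 0.3264 0.079 ]
jaw 0.62 [319.4 213. ] [0.5775 0.2326 0.022 ]
jig 0.81 [297.9 238.5] [0.5362 0.2674 0.    ]
jig 0.48 [325.6 219.8] [0.5699 0.2205 0.    ]
spool_red 0.65 [244.4 183. ] [0.6311 0.3628 0.    ]
spool_blue 0.97 [306.9 155.7] [0.6833 0.2549 0.    ]
side [ 0.3374 -0.3697  0.565 ] [-2.1826 -0.0028 -0.3835]
wheel_top 0.96 [246.3 243.3] [0.5174 0.1981 0.075 ]
pointer 0.94 [262.9 246. ] [0.5575 0.2232 0.037 ]
gauge_mark 0.7 [205.3 282.8] [0.434  0.1743 0.032 ]
gauge_mark 0.55 [253.9 240.6] [0.5493 0.2502 0.032 ]
lock_tip 0.62 [202.7 209. ] [0.472  0.3221 0.079 ]
lock_tip 0.48 [277.  247.2] [0.5612 0.1641 0.079 ]
jaw 0.73 [273.7 244.8] [0.5843 0.2357 0.022 ]
jig 0.81 [250.2 249.4] [0.5459 0.2643 0.    ]
spool_red 0.72 [271.7 212.7] [0.6317 0.3643 0.    ]
spool_blue 0.79 [317.2 235.6] [0.6885 0.2544 0.    ]
tweezers 0.55 [203.5 281.6] [0.4376 0.2111 0.    ]
```

View pics/top.png

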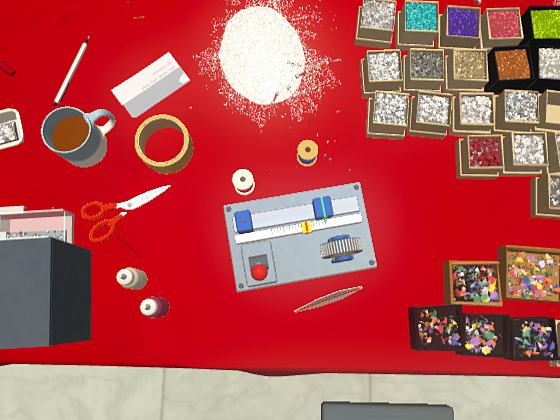

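View pics/side.png

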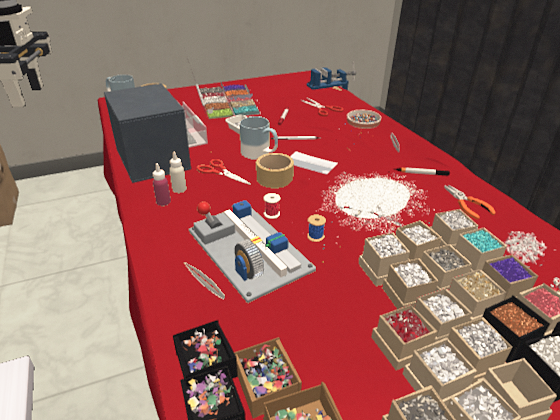

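The top view shows the jig at about (300,235), turned slightly, with the wheel at (342,247), red ball at (259,272), pointer at (325,210) and rider at (307,228). The side view agrees with this. The second side gauge_mark and the top tweezers are misses or false hits. Next I'll get the jig yaw.

```bash
python3 - <<'E'
from h import *
np.set_printoptions(precision=4,suppress=True)
p=arm.grab_frame('top')
r=arm.regions_of(p,'jig')[0]['pixels'].astype(np.uint8)
c,_=cv2.findContours(r,0,2);c=max(c,key=cv2.contourArea)
b=cv2.boxPoints(cv2.minAreaRect(c)); w=np.array([at_z(p,u,.01)[:2] for u in b]); print(b,w)
for i in range(4):
    d=w[(i+1)%4]-w[i]; print(np.hypot(*d),np.degrees(np.arctan2(d[1],d[0])))
print(w.mean(0))
cv2.imwrite('pics/c.png',cv2.resize(p['pixels'][165:320,210:390,::-1],None,fx=4,fy=3.8,interpolation=2))
E
```

```text
[[220.7862 204.4785]
 [361.3131 179.1837]
 [377.0884 266.8241]
 [236.5615 292.119 ]] [[0.59   0.4008]
 [0.641  0.1604]
 [0.4904 0.1336]
 [0.4423 0.3676]]
0.2457530943766203 -78.03129635796012
0.1528916240079839 -169.89050785640123
0.23886287873126721 101.62984376502862
0.15141080963520412 12.700584401032515
[0.5409 0.2656]
```

>>> carry_out(
  commands=[
    [0, -1, 0, 0],
    [0.3, -2, 0, 0.5],
    [0.6, -3, 0, 1],
    [1, -4, 0, 2],
    [1.6, -5, 0, 3],
    [2.3, -6, 0, 4],
    [3, -6.6, 0, 4.6],
    [3.6, -7.2, 0, 4.6],
    [4, -7.6, 0, 4.6],
    [4, -7.6, 0, 4.6],
  ],
  claw=1,
  force=20,
)

```text
t: 2.35
eef_pos: [0.3945, 0.2654, 0.2267]
ee_rot: [-3.142, -0.0, 0.188]
force: [-0.6, 0.0, -0.7]
width: 0.0007
gripper_force: 0.0
```

View pics/c.png

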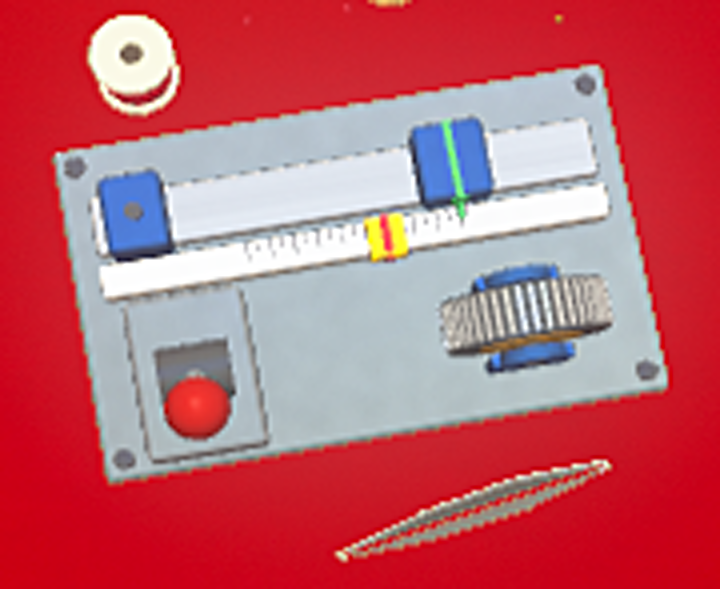

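The crop confirms the layout: pointer tip at about (325.5,221), red line at (307,227). The jig yaw is about 11.6°, and about 28 mm has to be closed, which is about 98 mm of rim. I'll move above the wheel.

>>> carry_out(
  commands=[
    [0.5, -0.3, -0.3, 0.1],
    [1, -0.6, -0.7, 0.1],
    [1.5, -0.9, -1.1, 0.1],
    [2, -1.2, -1.5, 0.1],
    [2.4, -1.34, -1.9, 0.1],
    [2.4, -1.34, -1.9, 0.1],
    [2.4, -1.34, -1.9, 0.1],
    [2.4, -1.34, -1.9, 0.1],
    [2.4, -1.34, -1.9, 0.1],
    [2.4, -1.34, -1.9, 0.1],
  ],
)

```text
t: 3.6
eef_pos: [0.5134, 0.2, 0.1321]
ee_rot: [-3.141, -0.001, 0.202]
force: [0.0, -0.1, -0.2]
width: 0.0009
gripper_force: 0.0
```

```bash
python3 - <<'E'
from h import *
np.set_printoptions(precision=4,suppress=True)
s=arm.get_state(); print(s['eef_pos'],s['ee_rot'],s['force'])
p=arm.grab_frame('wrist'); save(p,'w1.png'); print(p['eye'])
for k in('wheel_top','pointer','gauge_mark','lock_tip'):
    for m in arm.mark_of(p,k)[:2]: print(k,round(m['conf'],2),np.array(m['uv']),at_z(p,m['uv'],Z[k],True))
E
```

```text
[0.5134 0.2    0.1321] [-3.1411 -0.0008  0.2019] [ 0.0427 -0.0933 -0.2385]
[0.5846 0.2144 0.2899]
wheel_top 0.96 [284.5 218.7] [0.52   0.1966 0.075 ]
pointer 0.62 [261.9 149.7] [0.5599 0.2221 0.037 ]
gauge_mark 0.57 [221.2 151.3] [0.5521 0.2541 0.032 ]
lock_tip 0.62 [104.3 244.1] [0.4725 0.3289 0.079 ]
```

View pics/w1.png

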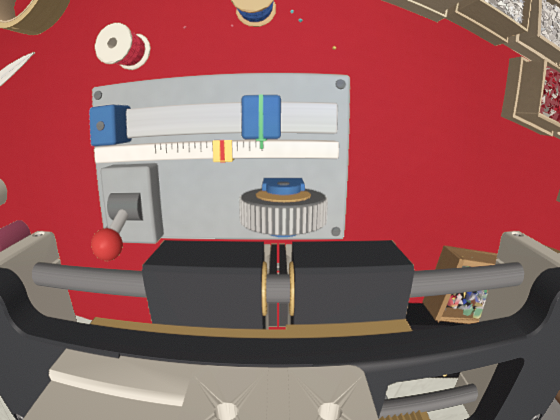

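The wrist view shows the wheel's rim at (284,215), the pointer at (262,148) and the red line at (222,151), with all of them in sight. I'll touch down at the −y side of the top.

>>> carry_out(
  commands=[
    [0.1, -0.26, -0.5, 0],
    [0.1, -0.26, -0.9, 0],
    [0.1, -0.26, -1.04, 0],
    [0.1, -0.26, -1.08, 0],
    [0.1, -0.26, -1.12, 0],
    [0.1, -0.26, -1.14, 0],
    [0.1, -0.26, -1.16, 0],
    [0.1, -0.26, -1.16, 0],
    [0.1, -0.26, -1.16, 0],
    [0.1, -0.26, -1.16, 0],
  ],
)

```text
t: 5.1
eef_pos: [0.519, 0.187, 0.0746]
ee_rot: [-3.141, -0.001, 0.202]
force: [-1.9, -0.6, 6.0]
width: 0.0008
gripper_force: 3.2
```

>>> carry_out(
  commands=[
    [-0.02, 0.08, 0, 0],
    [-0.03, 0.16, 0, 0],
    [-0.05, 0.24, 0, 0],
    [-0.07, 0.32, 0, 0],
    [-0.08, 0.4, 0, 0],
    [-0.1, 0.48, 0, 0],
    [-0.1, 0.48, 0, 0],
    [-0.1, 0.48, 0, 0],
    [-0.1, 0.48, 0, 0],
    [-0.1, 0.48, 0, 0],
  ],
)

```text
t: 6.35
eef_pos: [0.514, 0.2113, 0.0745]
ee_rot: [-3.141, -0.002, 0.202]
force: [-2.1, -0.3, 9.7]
width: 0.0004
gripper_force: 4.3
```

```bash
cat > m.py <<'E'
from h import *
np.set_printoptions(precision=4,suppress=True)
s=arm.get_state(); print(s['t'],s['eef_pos'],s['force'])
j=np.array([-.2,.98])
for n in('wrist','top'):
    p=arm.grab_frame(n); g={}
    for k in('pointer','gauge_mark'):
        for m in arm.mark_of(p,k)[:1]: g[k]=at_z(p,m['uv'],Z[k],n=='wrist'); print(n,k,round(m['conf'],2),np.array(m['uv']),g[k])
    if len(g)==2: print('gap mm',1000*(g['gauge_mark']-g['pointer'])[:2]@j)
E
python3 m.py
```

```text
6.35 [0.514  0.2113 0.0745] [-2.1433 -0.2536  9.6817]
wrist pointer 0.69 [262.9 158. ] [0.5613 0.2301 0.037 ]
wrist gauge_mark 0.95 [224.2 161.8] [0.5538 0.2536 0.032 ]
gap mm 24.509112530758504
```

>>> carry_out(
  commands=[
    [0, 0, 0.16, 0],
    [0.1, -0.48, 0.16, 0],
    [0.1, -0.48, 0.08, 0],
    [0.1, -0.48, 0, 0],
    [0.1, -0.48, 0, 0],
    [0.07, -0.36, 0, 0],
    [0.05, -0.24, 0, 0],
    [0.02, -0.12, 0, 0],
    [0, 0, 0, 0],
    [0, 0, 0, 0],
  ],
)

```text
t: 7.9
eef_pos: [0.5138, 0.2118, 0.0744]
ee_rot: [-3.141, -0.001, 0.203]
force: [-3.5, 0.8, 10.2]
width: 0.0004
gripper_force: 5.0
```

>>> carry_out(
  commands=[
    [0, 0, 0.16, 0],
    [0.1, -0.48, 0.16, 0],
    [0.1, -0.48, 0.08, 0],
    [0.1, -0.48, 0, 0],
    [0.1, -0.48, 0, 0],
    [0.07, -0.36, 0, 0],
    [0.05, -0.24, 0, 0],
    [0.02, -0.12, 0, 0],
    [0, 0, 0, 0],
    [0, 0, 0, 0],
  ],
)

```text
t: 9.15
eef_pos: [0.5138, 0.2119, 0.0744]
ee_rot: [-3.141, -0.001, 0.203]
force: [-4.5, 0.3, 9.3]
width: 0.0002
gripper_force: 5.0
```

```bash
python3 m.py
```

```text
9.15 [0.5138 0.2119 0.0744] [-4.4706  0.3436  9.2592]
wrist pointer 0.56 [242.7 162.4] [0.5561 0.2423 0.037 ]
wrist gauge_mark 0.75 [221.5 159.2] [0.5549 0.2562 0.032 ]
gap mm 13.869698834744902
```

>>> carry_out(
  commands=[
    [0, 0, 0.16, 0],
    [0.1, -0.48, 0.16, 0],
    [0.1, -0.48, 0.16, 0],
    [0.1, -0.48, 0.16, 0],
    [0.1, -0.48, 0.16, 0],
    [0.1, -0.48, 0.16, 0],
    [0.1, -0.48, 0.16, 0],
    [0.1, -0.48, 0.16, 0],
    [0.1, -0.48, 0.16, 0],
    [0.1, -0.48, 0.16, 0],
  ],
)

```text
t: 10.7
eef_pos: [0.5186, 0.1866, 0.0816]
ee_rot: [-3.142, -0.0, 0.201]
force: [0.2, 0.1, -0.7]
width: 0.0005
gripper_force: 0.0
```

```bash
python3 m.py; python3 - <<'E'
from h import *
p=arm.grab_frame('wrist'); 
cv2.imwrite('pics/w2.png',cv2.resize(p['pixels'][80:220,180:320,::-1],None,fx=4,fy=4,interpolation=2))
E
```

```text
10.7 [0.5186 0.1866 0.0816] [ 0.2093  0.0726 -0.6769]
wrist pointer 0.89 [202.1 160.4] [0.5563 0.2434 0.037 ]
wrist gauge_mark 0.87 [188.7 160. ] [0.5541 0.2535 0.032 ]
gap mm 10.315761159554837
top pointer 0.45 [245. 183.] [0.6224 0.3587 0.037 ]
```

View pics/w2.png

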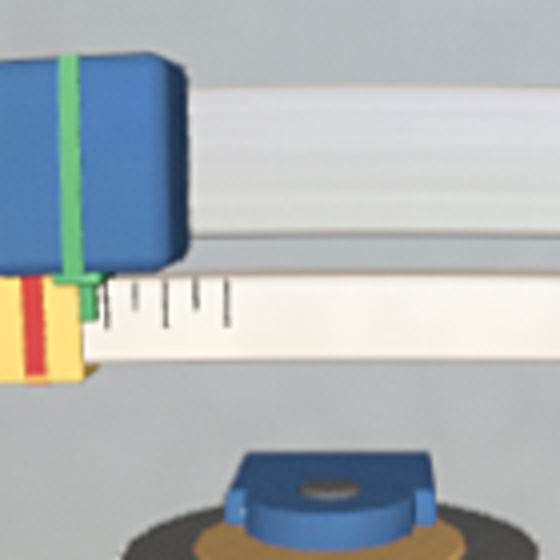

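The crop shows the red line at (188.5,160) and the pointer tip at (202,160), in full-frame pixels. About 10 mm is left, so I'll do one more full stroke and lift.

>>> carry_out(
  commands=[
    [0, 0, -0.08, 0],
    [0, 0, -0.16, 0],
    [0, 0, -0.16, 0],
    [-0.02, 0.12, -0.16, 0],
    [-0.05, 0.24, -0.16, 0],
    [-0.08, 0.36, -0.16, 0],
    [-0.1, 0.48, -0.16, 0],
    [-0.1, 0.48, -0.16, 0],
    [-0.1, 0.48, 0, 0],
    [-0.1, 0.48, 0.1, 0],
  ],
)

```text
t: 12.3
eef_pos: [0.5136, 0.2106, 0.0868]
ee_rot: [3.142, 0.0, 0.201]
force: [-0.1, -0.5, -0.5]
width: 0.0003
gripper_force: 0.0
```

>>> carry_out(
  commands=[
    [0, 0.3, 0.2, 0],
    [0, 0.6, 0.2, 0],
    [0, 0.6, 0.2, 0],
    [0, 0.6, 0.2, 0],
    [0, 0.6, 0.2, 0],
    [0, 0.6, 0.2, 0],
    [0, 0.6, 0.2, 0],
    [0, 0.6, 0.2, 0],
    [0, 0.6, 0.2, 0],
    [0, 0.6, 0.2, 0],
  ],
)

```text
t: 13.55
eef_pos: [0.5135, 0.2406, 0.0966]
ee_rot: [3.142, -0.0, 0.201]
force: [-0.0, -0.6, 0.1]
width: 0.0001
gripper_force: 0.0
```

```bash
python3 m.py; python3 - <<'E'
from h import *
p=arm.grab_frame('wrist'); np.set_printoptions(precision=4,suppress=True)
cv2.imwrite('pics/w3.png',cv2.resize(p['pixels'][100:220,180:320,::-1],None,fx=5,fy=5,interpolation=2))
I=p['pixels'].astype(int); r,g,b=I[...,0],I[...,1],I[...,2]
# edges of the rail-parallel ledge: red-line centroid and green tip centroid
for k,mk in(('red',(r>150)&(g<90)&(b<90)),('grn',(g>r+40)&(g>b+30))):
    v,u=np.nonzero(mk[100:200,190:320]); print(k,len(u),u.mean()+190,v.min()+100,v.max()+100,[ (vv+100,round(u[v==vv].mean()+190,1)) for vv in range(v.max()-6,v.max()+1) if (v==vv).any()])
E
```

```text
13.55 [0.5135 0.2406 0.0966] [-0.0324 -0.6427  0.0674]
wrist pointer 0.63 [277.  164.2] [0.5558 0.2498 0.037 ]
wrist gauge_mark 0.86 [266.4 164.5] [0.5535 0.2568 0.032 ]
gap mm 7.310989959596038
red 85 270.65882352941173 156 176 [(170, np.float64(270.5)), (171, np.float64(270.5)), (172, np.float64(270.5)), (173, np.float64(270.5)), (174, np.float64(270.5)), (175, np.float64(270.5)), (176, np.float64(270.5))]
grn 269 275.546468401487 103 164 [(158, np.float64(275.5)), (159, np.float64(275.5)), (160, np.float64(275.5)), (161, np.float64(275.5)), (162, np.float64(275.5)), (163, np.float64(275.5)), (164, np.float64(276.0))]
```

View pics/w3.png

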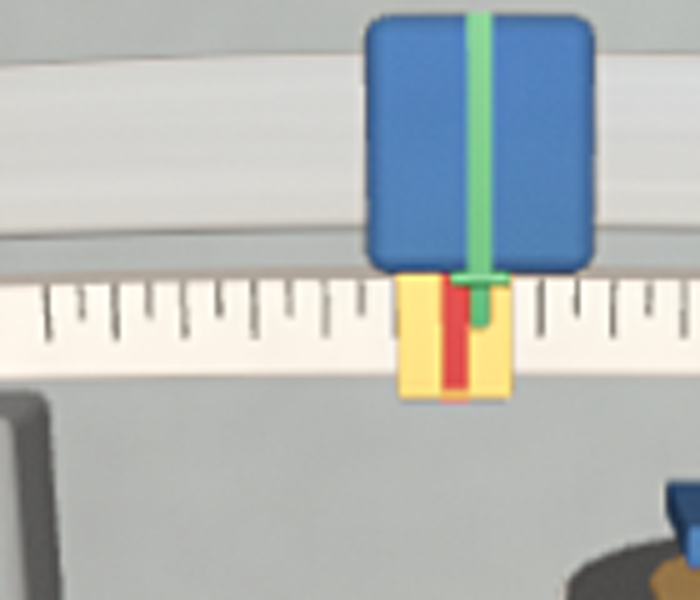

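The crop shows the red line at column 271 and the pointer at 276, at about 1.44 px/mm. That leaves 3.5 mm, or about 12.5 mm of rim.

>>> carry_out(
  commands=[
    [0.05, -0.6, 0, 0],
    [0.09, -0.97, 0, 0],
    [0.09, -0.97, -0.2, 0],
    [0.09, -0.97, -0.38, 0],
    [0.09, -0.97, -0.45, 0],
    [0.09, -0.97, -0.45, 0],
    [0.07, -0.85, -0.45, 0],
    [0.04, -0.72, -0.45, 0],
    [0.04, -0.72, -0.45, 0],
    [0.04, -0.72, -0.2, 0],
  ],
)

```text
t: 15.15
eef_pos: [0.5149, 0.2049, 0.0859]
ee_rot: [3.141, 0.002, 0.202]
force: [-0.1, -0.4, -0.5]
width: 0.0001
gripper_force: 0.0
```

>>> carry_out(
  commands=[
    [-0.02, 0.4, 0.2, 0],
    [-0.04, 0.72, 0.2, 0],
    [-0.04, 0.72, 0.2, 0],
    [-0.04, 0.72, 0.2, 0],
    [-0.04, 0.72, 0.2, 0],
    [-0.04, 0.72, 0.2, 0],
    [-0.04, 0.72, 0.2, 0],
    [-0.04, 0.72, 0.2, 0],
    [-0.04, 0.72, 0.2, 0],
    [-0.04, 0.72, 0.2, 0],
  ],
)

```text
t: 16.4
eef_pos: [0.5135, 0.2406, 0.0966]
ee_rot: [-3.142, -0.0, 0.201]
force: [-0.8, -0.8, 0.4]
width: 0.0003
gripper_force: 0.0
```

```bash
python3 - <<'E'
from h import *
np.set_printoptions(precision=4,suppress=True)
p=arm.grab_frame('wrist'); print(arm.get_state()['eef_pos'],p['cx'])
cv2.imwrite('pics/w4.png',cv2.resize(p['pixels'][100:220,200:340,::-1],None,fx=5,fy=5,interpolation=2))
for m in arm.mark_of(p,'lock_tip')[:2]: print(m['conf'],m['uv'],at_z(p,m['uv'],.079,True))
E
```

```text
[0.5136 0.2406 0.0966] 277.61296559667267
0.64 [132.7, 278.6] [0.4716 0.3288 0.079 ]
```

View pics/w4.png

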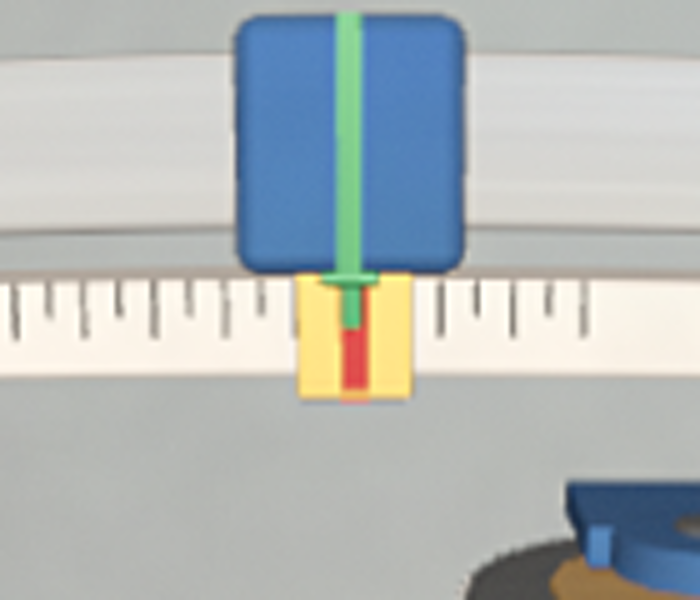

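The pointer now sits on the red line: column 352 against 355 in the crop, about 0.4 mm off. Next is the lever ball, at about (0.471, 0.327). I'll approach it from the robot side.

>>> carry_out(
  commands=[
    [0, 0, 0.66, 0],
    [-0.5, 0.4, 0.66, 0],
    [-1, 0.8, 0.66, 0],
    [-1.4, 1.2, 0.66, 0],
    [-1.63, 1.57, 0.66, 0],
    [-1.63, 1.57, 0.66, 0],
    [-1.63, 1.57, 0.2, 0],
    [-1.63, 1.57, -0.3, 0],
    [-1.63, 1.57, -0.53, 0],
    [-1.63, 1.57, -0.53, 0],
  ],
)

```text
t: 17.75
eef_pos: [0.4321, 0.3184, 0.0695]
ee_rot: [3.14, 0.001, 0.201]
force: [0.4, -0.0, 0.9]
width: 0.0002
gripper_force: 0.0
```

```bash
python3 - <<'E'
from h import *
print(arm.get_state()['eef_pos'],arm.get_state()['force'])
for n in('wrist','top','side'):
    p=arm.grab_frame(n)
    for m in arm.mark_of(p,'lock_tip')[:1]: print(n,m['conf'],m['uv'],at_z(p,m['uv'],.078,n=='wrist'))
    if n=='wrist': save(p,'w5.png')
E
```

```text
[0.4320774  0.3184179  0.06951901] [ 0.37259126 -0.01836213  0.94686095]
wrist 0.61 [275.1, 187.7] [0.47238137 0.32790302 0.078     ]
side 0.53 [204.5, 206.0] [0.47809847 0.33214004 0.078     ]
```

View pics/w5.png

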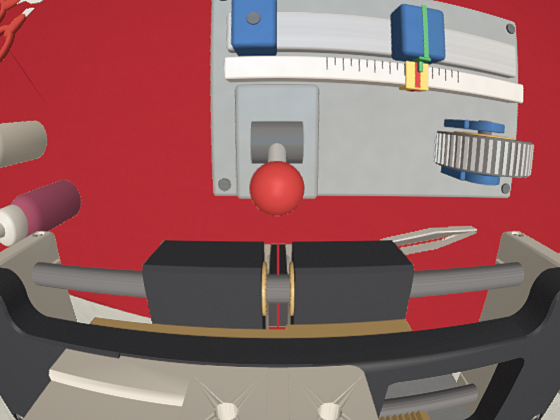

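The ball is straight ahead at (276,188), in line with the fingers at column 278. I'll push along jig +x.

>>> carry_out(
  commands=[
    [0.2, 0.04, 0, 0],
    [0.35, 0.07, 0, 0],
    [0.5, 0.1, 0, 0],
    [0.65, 0.13, 0, 0],
    [0.8, 0.16, 0, 0],
    [0.95, 0.19, 0, 0],
    [1.05, 0.21, 0, 0],
    [1.15, 0.23, 0, 0],
    [1.22, 0.25, 0, 0],
    [1.22, 0.25, 0, 0],
  ],
)

```text
t: 19.3
eef_pos: [0.4919, 0.3309, 0.0695]
ee_rot: [3.141, 0.003, 0.201]
force: [-5.5, -0.7, 0.7]
width: 0.0003
gripper_force: 3.0
```

>>> carry_out(
  commands=[
    [0.04, 0.01, 0, 0],
    [0.08, 0.02, 0, 0],
    [0.12, 0.02, 0, 0],
    [0.15, 0.03, 0, 0],
    [0.15, 0.03, 0, 0],
    [0.15, 0.03, 0, 0],
    [0.15, 0.03, 0, 0],
    [0.15, 0.03, 0, 0],
    [0.15, 0.03, 0, 0],
    [0.15, 0.03, 0, 0],
  ],
)

```text
t: 20.55
eef_pos: [0.4929, 0.3306, 0.0691]
ee_rot: [3.139, 0.012, 0.2]
force: [-36.3, 0.8, 19.9]
width: 0.0005
gripper_force: 17.8
```

The force rose hard, so the lever is at its stop. I'll back off and check.

>>> carry_out(
  commands=[
    [-0.2, -0.04, 0, 0],
    [-0.5, -0.1, 0, 0],
    [-0.8, -0.16, 0, 0],
    [-1, -0.2, 0.4, 0],
    [-1, -0.2, 0.8, 0],
    [-1, -0.4, 1, 0],
    [-1, -0.8, 1, 0],
    [-0.8, -1.2, 1, 0],
    [-0.6, -1.4, 1, 0],
    [-0.6, -1.4, 1, 0],
  ],
)

```text
t: 21.8
eef_pos: [0.471, 0.2618, 0.1195]
ee_rot: [3.141, 0.001, 0.199]
force: [-0.1, 0.3, -0.1]
width: 0.0006
gripper_force: 0.0
```

```bash
python3 - <<'E'
from h import *
print(arm.get_state()['eef_pos'],arm.get_state()['force'])
p=arm.grab_frame('wrist'); save(p,'w6.png')
for k in('lock_tip','pointer','gauge_mark'):
    for m in arm.mark_of(p,k)[:1]: print(k,m['conf'],m['uv'],at_z(p,m['uv'],Z[k],True))
E
```

```text
[0.47100902 0.26179489 0.11951337] [-0.14142269  0.25102749 -0.07918445]
lock_tip 0.68 [176.1, 149.5] [0.51345061 0.33551682 0.079     ]
pointer 0.89 [310.2, 109.4] [0.55513186 0.25454674 0.037     ]
gauge_mark 0.76 [310.9, 112.6] [0.55313866 0.25308781 0.032     ]
```

View pics/w6.png

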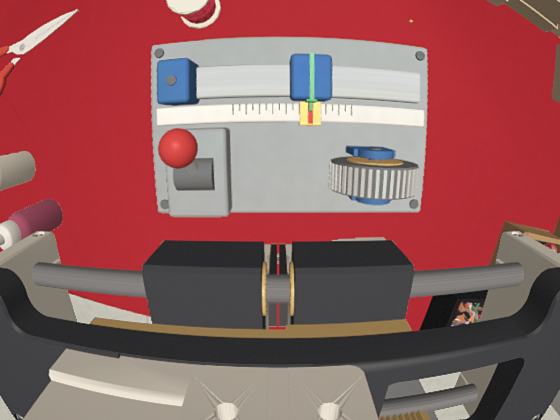

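The lever is over: the ball is at (178,148), beyond its hinge, and it moved about 43 mm to a firm stop. The pointer at (311,107) is still on the red line at (311,115), and the arm is clear of everything.

```bash
python3 -c "
from station import arm
print(arm.job_done())"
```

```text
the job is handed in; nothing more can be done
None
```

I handed the job in with the pointer on the red line (about 0.4 mm off before locking, still on it afterwards), the lock lever pushed against its far stop and the arm clear; the hand-in gave no verdict, and I did not re-measure the spools and tweezers.

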